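# Cap the stud in the stone

## Robot

A 7-joint arm with a two-finger parallel gripper is mounted at the origin on the work surface. World frame = base frame: x ahead of the robot, y to its left, z up, the work surface at z = 0. Lengths are in m, angles in rad, forces in N, time in s.
With the tool pointing down it reaches from about 0.35 to 0.9 m from the base axis. Payload 8.1 kg.
Tool frame: the origin (TCP) lies on the centre line of the jaws, within the pads' length; the fingertips stand 25 mm ahead of it and the grasp point (between the pads) lies 6 mm ahead of it; x points along the fingers, z is the direction in which the jaws open and shut, and the axes are right-handed (so a half turn about x gives the same grasp; the last joint's range is limited). The gripper opens to 85 mm and grips with 20 to 120 N. Pads are 22 mm wide; open, the fingers measure 114 mm over their backs; the gripper's body (76 mm by 85 mm) begins 54 mm behind the grasp point. The pads swing forward as they close: fully open they stand 13 mm farther back than shut.
Start: joints at [-1.261, 0.434, 0.025, 1.573, -0.012, 1.134, -0.075], TCP at [0.251, 0.573, 0.256] pointing down, gripper open.
Joint ranges: [-2.62, 2.62], [-0.44, 2.09], [-1.27, 1.32], [0.08, 2.57], [-1.32, 4.46], [0.12, 2], [-2.74, 2.74]. Speed limits (rad/s): [2.22, 2.22, 3.01, 3.01, 3.14, 3.14, 3.14].

## Interface

Orientations are given as [roll, pitch, yaw] about the fixed x, y, z axes, in that order (R = Rz(yaw) Ry(pitch) Rx(roll)).
In Python, from rig import sensors, optics, ctrl gives the robot as it stands. The module is installed in compiled form; this text tells all that it offers.
- The arm moves only by the tool move_arm, never from a script. Its argument "targets" is a list of rows, each a list of 3 entries, a list of its own where there are three numbers: the finger opening in cm, from 0 to 8.54, then the shift along the tool's x, y, z in cm, then the turn about the tool's x in degrees. A call has exactly 10 rows; each row is the pose to reach, as a shift and turn from the pose commanded when the call began, along the tool's axes at that moment; what a row does not reach only later rows make up. A row lasts 1/10 s, in which the tool goes at most 50 mm and 8.59 degrees, less where a joint would pass 70% of its speed; a pose out of reach is approached as far as the arm can. A call with a gripper value outside its range is refused whole. The fingers move at their own pace and stop on an object; "force" is the grip in N (left out, the last holds). Time passes only in rows, so rows that repeat a pose let the fingers close, or fill a call up. It gives the time, the measured TCP pose, the force and the opening at its end, in the units of the state.
- sensors.get_state(): the state, without advancing time (a new reading comes with each control period).
- optics.camera(name): name is "side" or "top" or "wrist"; returns the picture (384x512x3 uint8, blue, green, red); there is no depth.
- optics.get_calibration(name): a dict with "K" (3x3 intrinsics, pixels), "view" (4x4, takes a point from world to camera coordinates). Camera axes: x right, y up, looking along -z (the intrinsics and any distortion apply to the point x, -y, -z); pixel columns grow to the right and rows downward; lengths in m; the calibration is good to about 2 mm. The wrist camera is an equidistant fisheye: a pixel r from the principal point sees the ray r / f radians off the axis. A picture is of the moment at which its call begins: read the wrist's pose just before it. get_calibration takes no time and is no camera call; for the wrist camera it gives the pose at the moment of the call.
- ctrl.job_done(): hands the job in, once; it reports no verdict.
The state is a dict: "time_s": time; "qpos": joint angles; "qd": joint speeds; "effort": joint torques, N m; "tool_pos": TCP position; "orientation": TCP orientation; "wrist_force": force on the tool from outside, world axes, zero at the start; "wrist_torque": the same for the moment, N m; "opening": opening from 0.0 (shut) to 1.0 (fully open).
Only numpy, scipy, OpenCV 4.12 (cv2) and the standard library are available. Lean on these libraries where they do the work, as an engineer would, in place of code of your own. Each camera call takes 0.05 s, during which the arm holds its last target. There are 200 camera calls.

## Task

Prise the lid of the fixings tin up with the blade of the spatula, tip it right back until it stays open, and lay the spatula down. Take the plastic cap out of the tin and press it down onto the steel stud in the stone until it clicks and sits fully home on the stud's collar, then keep pressing: finish with the cap still in the gripper and still pushed firmly down (about 10 N), without letting go. Leave the bowl, the mallet and the offcut where they are.

Things in the scene. Friction and masses are not known exactly. Their poses are not given: they have to be found in the camera images.
- tin: Fixed open steel tin, 110 (x) x 180 (y) x 50 mm high, walls and floor 3 mm, standing on the bench. Origin: centre of its underside. Its -x side is the front, over which the lid's lip sticks out; the hinge is along the top of its +x side.
- lid (a joint): Hinge of the tin's lid, rad: 0 closed (level), grows as the front lip swings up and over to the +x side, stop at 2.2. The lid is a flat metal plate 3 mm thick, 126 mm (hinge to lip) x 184 mm, 120 g, without handle or latch; it falls shut short of about 1.57 and falls open to the stop beyond that.
- lid_hinge (a point): Middle of the lid's hinge line, 52 mm above the bench; axes those of the tin (the hinge line is its y).
- lip (a point): Middle of the lid's free front edge, half-way through its thickness; turns with the lid. Closed, it is 126 mm from the hinge towards the tin's -x, the lid's underside is 50.5 mm above the bench, and the lid overhangs the tin's front wall by 16 mm; under that overhang the space is free down to the bench.
- spat_grip (a point): Centre of the handle of the spatula (loose, about 90 g). x points along the tool to the blade's tip, z is up. Handle: wood, 120 mm long (60 mm either way from here), 20 mm wide (y), 22 mm thick (z). The rigid blade, 30 mm wide and 3 mm thick, is level at this same height, from 68 to 140 mm ahead. At the start the handle's underside is 18 mm above the bench, on the rest.
- spat_tip (a point): Middle of the end of the spatula's blade, 140 mm from the handle's centre along the spatula's x.
- cap_center (a point): Centre, half-way up, of the cap: grey plastic cup, 34 mm across, 40 mm high, about 30 g, mouth down; on the tin's floor at first. Inside 36 mm deep; a rounded inner lip 4 mm high leaves a 20 mm opening. On the stud the lip meets the spring balls about 10 mm short of home, takes about 7 to 12 N to pass and snaps free about 5 mm short of home.
- stud_seat (a point): Centre of the flat top of the stud's collar, on which the cap's mouth comes to rest (the cap's centre is then 20 mm above this point). Collar 40 mm across, 4 mm thick, on the stone. The stud rises 30 mm above this point, 17.6 mm across, tapering to 6 mm over its top 10 mm. Four small spring balls stand out of its sides 7 mm above this point.
- stone: Fixed block of pale stone, 170 (x) x 150 (y) x 50 mm high, carrying the stud on its top 30 mm from the centre towards its own -x. Along its +x edge a step 50 mm wide rises 12 mm more. Origin: centre of the underside.
- bowl: Bystander: black rubber mixing bowl, 100 mm across, 60 mm high; origin centre of the underside.
- mallet: Bystander: wooden mallet lying on the bench, head 60 x 90 x 55 mm centred 80 mm towards its own x from its origin, handle to -x, 260 mm in all, origin on the bench.
- offcut: Bystander: pale stone offcut, 70 x 50 x 35 mm; origin centre of the underside.
- rest: Fixed low plywood rest under the spatula: base 120 (x) x 60 (y) x 4 mm, with two bars across it, 12 mm thick in x, their tops 18 mm above the bench, 45 mm either side of the middle; the spatula's handle lies on both, along x, and is free to grip from above between them. Origin: centre of the underside.
Things that resemble listed ones, but are neither listed nor needed, are in the scene too. Leave any green look-alike of the tin alone. Of the things that look like the part that bears spat_grip, the larger one is meant.

How it is judged:
By the outcome, as a careful person would: the job done as asked, in the order asked, and still so for the second after the job is handed in, while the arm keeps its last pose, push and grip.
It also fails if it takes over 61 s, if anything falls off the work surface, if the arm or the gripper's body presses on something with over 40 N, if the wrist force passes 120 N, or if a joint passes its speed limit or range.

## Working session

There is one attempt and no reset: what is moved stays moved. The work goes in short steps, Python scripts to look and compute and a tool call to move; the robot and the scene stay as the last step left them, time stands still between calls to the robot, and variables do not carry over. Pictures are saved under pics/ and viewed, about 8 in all and at most 12, crops included, and the job is handed in when it is done.

Besides the shell and the picture viewer there is one more tool, called as name(argument=value, ...), one argument or row to a line, values as JSON. move_arm: Moves the arm, as the interface text tells. Its arguments: {"type":"object","properties":{"targets":{"type":"array","items":{"type":"array"}},"force":{"type":"number"}},"required":["targets"]}

```bash
mkdir -p pics
python3 - <<'E'
from rig import sensors, optics
import cv2,json,numpy as np
np.set_printoptions(precision=4,suppress=True)
for n in ["side","top"]:
    im=optics.camera(n); cv2.imwrite(f"pics/{n}0.png",im)
    c=optics.get_calibration(n); print(n,c)
print(sensors.get_state())
E
```

```text
side {'K': array([[411.2633,   0.    , 249.9235],
       [  0.    , 411.2633, 187.8769],
       [  0.    ,   0.    ,   1.    ]]), 'view': array([[ 0.8913, -0.4533, -0.0107, -0.5061],
       [ 0.2752,  0.5221,  0.8073, -0.2037],
       [-0.3603, -0.7225,  0.5901, -1.2411],
       [ 0.    ,  0.    ,  0.    ,  1.    ]])}
top {'K': array([[493.3237,   0.    , 248.5485],
       [  0.    , 493.3237, 192.6035],
       [  0.    ,   0.    ,   1.    ]]), 'view': array([[ 0.0241, -0.9997, -0.0017, -0.0483],
       [ 0.991 ,  0.0237,  0.1315, -0.562 ],
       [-0.1314, -0.0048,  0.9913, -1.5104],
       [ 0.    ,  0.    ,  0.    ,  1.    ]])}
{'time_s': 0.1, 'qpos': array([-1.2606,  0.4351,  0.0249,  1.574 , -0.0116,  1.134 , -0.0751]), 'qd': array([-0.0004, -0.0014,  0.0006, -0.0011,  0.0006, -0.0017,  0.0002]), 'effort': array([  0.0031, -67.1756,   1.0284, -31.6902,   0.0158,   0.0072,
         0.    ]), 'tool_pos': array([0.2506, 0.5721, 0.2556]), 'orientation': array([-3.0544,  1.5694, -1.8964]), 'wrist_force': array([ 0.0286, -0.2407,  0.2528]), 'wrist_torque': array([-0.0155, -0.052 , -0.0036]), 'opening': 0.9979287030166066}
```

View pics/top0.png

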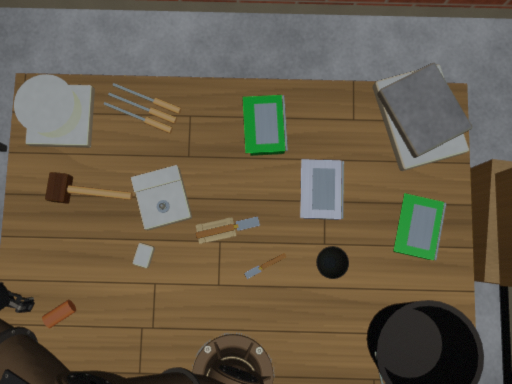

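View pics/side0.png

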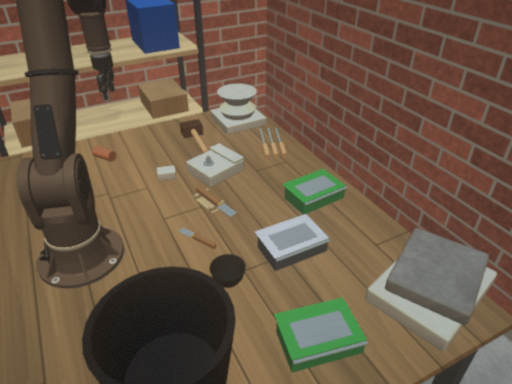

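Top view: the white/grey tin at (322,189) is the one meant; the green look-alikes at (265,125) and (420,226) are out. There are two spatulas, a larger one at about (228,228) on the rest and a smaller one at (265,266). Stone at (161,197), stud at (163,206). I'll enlarge to confirm.

```bash
python3 - <<'E'
import cv2,numpy as np
t=cv2.imread("pics/top0.png"); s=cv2.imread("pics/side0.png")
a=cv2.resize(t[150:290,125:355],None,fx=3.4,fy=3.4,interpolation=cv2.INTER_CUBIC)
cv2.imwrite("pics/crop1.png",a); print(a.shape)
E
cat > h.py <<'E'
import numpy as np, cv2
from rig import sensors, optics
from scipy.spatial.transform import Rotation as R
np.set_printoptions(precision=4,suppress=True)
def ray(name,uv,c=None):
    c=c or optics.get_calibration(name); K,V=c["K"],c["view"]
    p=np.array([(uv[0]-K[0,2])/K[0,0],(uv[1]-K[1,2])/K[1,1]])
    if name=="wrist":
        r=np.hypot(*p); d=np.r_[p/r*np.sin(r),np.cos(r)] if r>0 else np.array([0,0,1.])
    else: d=np.r_[p,1]
    d=d*[1,-1,-1]
    Rm=V[:3,:3]; return -Rm.T@V[:3,3], Rm.T@d
def at(name,uv,z,c=None):
    o,d=ray(name,uv,c); return o+d*(z-o[2])/d[2]
def proj(name,P,c=None):
    c=c or optics.get_calibration(name); K,V=c["K"],c["view"]
    q=(V[:3,:3]@np.asarray(P).T).T+V[:3,3]; q=q*[1,-1,-1]
    if name=="wrist":
        th=np.arctan2(np.hypot(q[...,0],q[...,1]),q[...,2]); p=q[...,:2]/np.hypot(q[...,0],q[...,1])[...,None]*th[...,None]
    else: p=q[...,:2]/q[...,2:]
    return p*[K[0,0],K[1,1]]+K[:2,2]
def Rt(s): return R.from_euler("xyz",s["orientation"]).as_matrix()
E
```

```text
(476, 782, 3)
```

View pics/crop1.png

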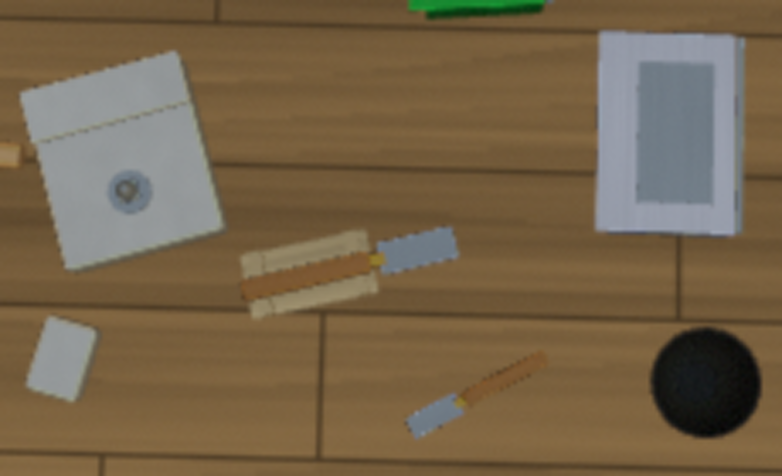

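Run:
```python
from h import *
C=lambda u,v:(125+(u+.5)/3.4-.5,150+(v+.5)/3.4-.5)
pts={"lidTL":(600,31,.0535),"lidTR":(745,37,.0535),"lidBR":(740,235,.0535),"lidBL":(596,231,.0535),
"tip1":(452,227,.029),"tip2":(458,259,.029),"blB1":(377,242,.029),"blB2":(384,273,.029),"hend":(243,289,.04),"hfront":(370,263,.04),
"rest1":(242,254,.018),"rest2":(365,231,.018),"rest3":(379,292,.018),"rest4":(256,318,.018),
"stTL":(21,92,.062),"stTR":(179,51,.062),"stBR":(224,230,.05),"stBL":(68,270,.05),"stud":(130,192,.054),"studtip":(127,188,.084)}
for k,(u,v,z) in pts.items(): print(k,np.round(C(u,v),1),at("top",C(u,v),z)[:2])
s=sensors.get_state(); print(Rt(s))
c=optics.get_calibration("wrist");print(c["K"]); V=c["view"]; print("cam pos in tool",Rt(s).T@(-V[:3,:3].T@V[:3,3]-s["tool_pos"]), "\n",V[:3,:3]@Rt(s))
```

```text
lidTL [301.1 158.8] [ 0.6716 -0.1969]
lidTR [343.8 160.5] [ 0.6691 -0.3303]
lidBR [342.3 218.8] [ 0.4864 -0.3255]
lidBL [299.9 217.6] [ 0.4869 -0.1951]
tip1 [257.6 216.4] [ 0.4895 -0.0649]
tip2 [259.4 225.8] [ 0.4601 -0.071 ]
blB1 [235.5 220.8] [0.474  0.0038]
blB2 [237.6 229.9] [ 0.4456 -0.0034]
hend [196.1 234.6] [0.4274 0.1243]
hfront [233.5 227. ] [0.4538 0.0094]
rest1 [195.8 224.4] [0.4607 0.1289]
rest2 [232.  217.6] [0.4847 0.0156]
rest3 [236.1 235.5] [0.4286 0.001 ]
rest4 [199.9 243.2] [0.402  0.1137]
stTL [130.8 176.7] [0.6006 0.3312]
stTR [177.3 164.6] [0.642  0.1887]
stBR [190.5 217.3] [0.48   0.1425]
stBL [144.6 229.1] [0.4403 0.2825]
stud [162.9 206.1] [0.5122 0.2289]
studtip [162.  204.9] [0.5127 0.2264]
[[-0.0005 -0.916   0.4012]
 [-0.0014  0.4012  0.916 ]
 [-1.     -0.0001 -0.0014]]
[[297.3186   0.     254.9516]
 [  0.     297.3186 193.4916]
 [  0.       0.       1.    ]]
cam pos in tool [-0.1168  0.0741 -0.0005] 
 [[-0.0006 -0.0009  1.    ]
 [ 0.2911  0.9567  0.001 ]
 [-0.9567  0.2911 -0.0003]]
```

Crop: the larger spatula, with its handle on the plywood rest (crop 305,277, full 214,231) and blade tip at crop (455,243), fits spat_grip. The smaller one at crop (475,395) is rejected because it isn't on a rest. The tin's lid spans crop (597–745, 31–235), the stud is at (130,190), and the estimated sizes match the description. Moving over the spatula now.

move_arm(
  targets=[
    [6,[1.0,-3.8,-3.9],5.4],
    [6,[2.0,-7.6,-7.7],10.8],
    [6,[3,-11.3,-11.6],16],
    [6,[4,-15.1,-15.4],21.5],
    [6,[5.5,-18.9,-19.3],27],
    [6,[5.5,-22.7,-23.2],32.4],
    [6,[5.5,-26.5,-27],37.8],
    [6,[5.5,-30.2,-30.9],43],
    [6,[5.5,-34,-34.7],48.3],
    [6,[5.5,-37.8,-38.6],53.7],
  ],
  force=60,
)

```text
time_s: 1.1
tool_pos: [0.4262, 0.1077, 0.2014]
orientation: [1.087, 1.571, 1.304]
wrist_force: [0.9, -0.0, -0.7]
opening: 0.704
```

Run:
```python
from h import *
s=sensors.get_state(); print(s["time_s"],s["tool_pos"],Rt(s),s["opening"],s["qpos"])
im=optics.camera("wrist"); cv2.imwrite("pics/w1.png",cv2.resize(im,(768,576),interpolation=cv2.INTER_CUBIC))
c=optics.get_calibration("wrist")
import pickle; pickle.dump(c,open("c1.pkl","wb"))
print(proj("wrist",np.array([[.442,.067,.04],[.475,-.068,.029],[.487,-.196,.0535],[.672,-.196,.0535]]),c)*1.5)
```

```text
1.1 [0.4262 0.1077 0.2014] [[ 0.0001 -0.2155  0.9765]
 [ 0.0003  0.9765  0.2155]
 [-1.      0.0002  0.0001]] 0.704354591982955 [-0.7055  0.1959  0.3959  2.0998 -0.0993  0.863  -0.0346]
[[392.1412 323.5049]
 [396.5508 472.9584]
 [380.1634 583.8373]
 [551.6366 589.3786]]
```

View pics/w1.png

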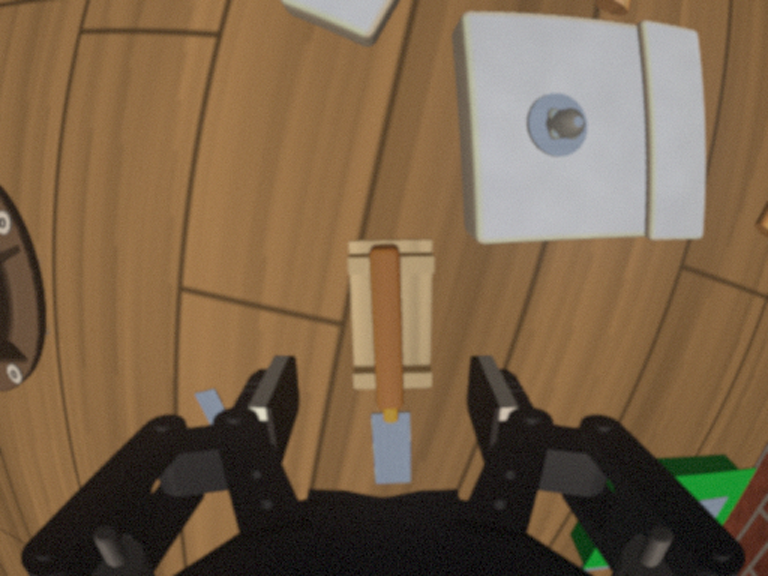

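Wrist view: handle runs from (385,246) to (389,408), blade tip middle is at (392,484), rest corners at (349,241) and (432,388), collar centre at (557,124).

Run:
```python
from h import *; import pickle
c=pickle.load(open("c1.pkl","rb"))
W=lambda u,v,z:at("wrist",((u+.5)/1.5-.5,(v+.5)/1.5-.5),z,c)[:2]
p={k:W(*v) for k,v in {"hend":(385,246,.04),"hfr":(389,408,.04),"tip":(392,484,.03),"bb":(391,413,.03),"r1":(349,241,.018),"r2":(433,241,.018),"r3":(433,387,.018),"r4":(354,388,.018),"collar":(557,124,.054),"colL":(528,125,.054),"colR":(587,125,.054)}.items()}
for k,v in p.items(): print(k,v)
u=p["tip"]-p["hend"];print(np.degrees(np.arctan2(u[1],u[0])),np.linalg.norm(u))
u=p["hfr"]-p["hend"];print(np.degrees(np.arctan2(u[1],u[0])),np.linalg.norm(u),(p["hfr"]+p["hend"])/2,(p["r1"]+p["r2"]+p["r3"]+p["r4"])/4)
```

```text
hend [0.4265 0.1178]
hfr [0.4534 0.0017]
tip [ 0.4735 -0.08  ]
bb [ 0.4573 -0.0086]
r1 [0.4026 0.112 ]
r2 [0.4591 0.1237]
r3 [0.486  0.0134]
r4 [0.4265 0.0006]
collar [0.5131 0.2183]
colL [0.4948 0.2123]
colR [0.5332 0.224 ]
-76.62372685737691 0.2033188974306173
-76.9190327986577 0.11924631090589369 [0.44   0.0597] [0.4435 0.0624]
```

move_arm(
  targets=[
    [5,[2,-2.4,0.3],-0.5],
    [5,[5,-4.8,0.5],-0.8],
    [5,[8,-4.8,0.5],-0.8],
    [5,[10.5,-4.8,0.5],-0.8],
    [5,[12,-4.8,0.5],-0.8],
    [5,[12,-4.8,0.5],-0.8],
    [5,[12,-4.8,0.5],-0.8],
    [5,[12,-4.8,0.5],-0.8],
    [5,[12,-4.8,0.5],-0.8],
    [5,[12,-4.8,0.5],-0.8],
  ],
)

```text
time_s: 2.15
tool_pos: [0.4419, 0.0642, 0.0821]
orientation: [0.202, 1.569, 0.437]
wrist_force: [0.4, 0.7, 0.1]
opening: 0.588
```

Run:
```python
from h import *; import pickle
im=optics.camera("wrist"); cv2.imwrite("pics/w2.png",cv2.resize(im,(768,576),interpolation=cv2.INTER_CUBIC))
c=optics.get_calibration("wrist"); pickle.dump(c,open("c2.pkl","wb"))
s=sensors.get_state(); print(s["time_s"],s["tool_pos"],s["opening"],Rt(s)[:,1:])
```

```text
2.2 [0.4418 0.0641 0.082 ] 0.5845439789654818 [[-0.2327  0.9726]
 [ 0.9726  0.2327]
 [ 0.0002  0.0012]]
```

View pics/w2.png

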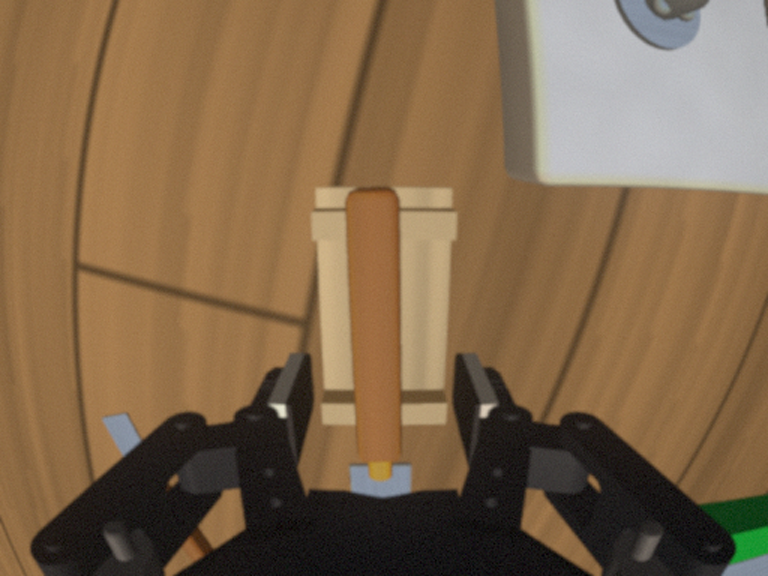

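Handle runs from (372,188) to (379,460), midway between the jaws. The rear bar's top is at rows 210–240 and the front bar's at 403–425.

Run:
```python
from h import *; import pickle
c=pickle.load(open("c2.pkl","rb"))
W=lambda u,v,z:at("wrist",((u+.5)/1.5-.5,(v+.5)/1.5-.5),z,c)[:2]
a=W(372,188,.036);b=W(379,460,.036);m=(a+b)/2;print(a,b,m,np.linalg.norm(a-b),np.degrees(np.arctan2(*(b-a)[::-1])))
r=[W(313,212,.018),W(455,212,.018),W(446,424,.018),W(322,424,.018)]; rm=sum(r)/4; print(rm)
s=sensors.get_state(); T=Rt(s); print(T.T@(np.r_[m,.036]-s["tool_pos"]),T.T@(np.r_[rm,.036]-s["tool_pos"]))
```

```text
[0.4232 0.1247] [0.4531 0.0088] [0.4381 0.0667] 0.11968816803594487 -75.54214531945205
[0.4418 0.066 ]
[ 0.0459  0.0034 -0.003 ] [0.046  0.0018 0.0004]
```

move_arm(
  targets=[
    [4.5,[1.5,0.3,-0.2],-0.5],
    [4.5,[3.2,0.3,-0.2],-0.5],
    [4.5,[4.5,0.3,-0.2],-0.5],
    [4.5,[4.7,0.3,-0.2],-0.5],
    [4,[4.7,0.3,-0.2],-0.5],
    [1,[4.7,0.3,-0.2],-0.5],
    [1,[4.7,0.3,-0.2],-0.5],
    [1,[4.7,0.3,-0.2],-0.5],
    [1,[4.7,0.3,-0.2],-0.5],
    [1,[4.7,0.3,-0.2],-0.5],
  ],
  force=100,
)

```text
time_s: 3.2
tool_pos: [0.4393, 0.0665, 0.0353]
orientation: [0.143, 1.569, 0.386]
wrist_force: [-1.8, -0.6, 6.5]
opening: 0.218
```

move_arm(
  targets=[
    [1,[0,0,0],0],
    [1,[-1,0,0],0],
    [1,[-3,0,0],0],
    [1,[-6,0,1],0],
    [1,[-9,-1,4],3],
    [1,[-10,-3,7],7],
    [1,[-10,-5,10],11],
    [1,[-10,-7,12],15],
    [1,[-10,-7.9,12.5],15],
    [1,[-10,-7.9,12.5],15],
  ],
)

```text
time_s: 4.2
tool_pos: [0.5796, 0.0183, 0.1349]
orientation: [-1.033, 1.57, -1.052]
wrist_force: [-1.6, 0.6, -1.5]
opening: 0.22
```

Run:
```python
from h import *
s=sensors.get_state(); print(s["time_s"],s["tool_pos"],s["opening"],Rt(s)[:,1:],s["wrist_force"])
t=optics.camera("top"); sd=optics.camera("side")
cv2.imwrite("pics/t3.png",t); cv2.imwrite("pics/s3.png",sd)
a=cv2.resize(t[150:250,225:360],None,fx=4,fy=4,interpolation=cv2.INTER_CUBIC)
b=cv2.resize(sd[180:280,180:350],None,fx=4,fy=4,interpolation=cv2.INTER_CUBIC)[:, :]
H=np.zeros((600,800,3),np.uint8)
b=cv2.resize(sd[190:275,200:340],None,fx=3.5,fy=3.5,interpolation=cv2.INTER_CUBIC)
a=cv2.resize(t[150:235,230:350],None,fx=3.5,fy=3.5,interpolation=cv2.INTER_CUBIC)
H[:a.shape[0],:a.shape[1]]=a; H[300:300+b.shape[0],:b.shape[1]]=b
cv2.imwrite("pics/c3.png",H)
```

```text
4.2 [0.5796 0.0183 0.1349] 0.21979508889239355 [[ 0.0194  0.9998]
 [ 0.9998 -0.0194]
 [-0.001   0.0006]] [-1.587   0.6212 -1.4798]
```

View pics/c3.png

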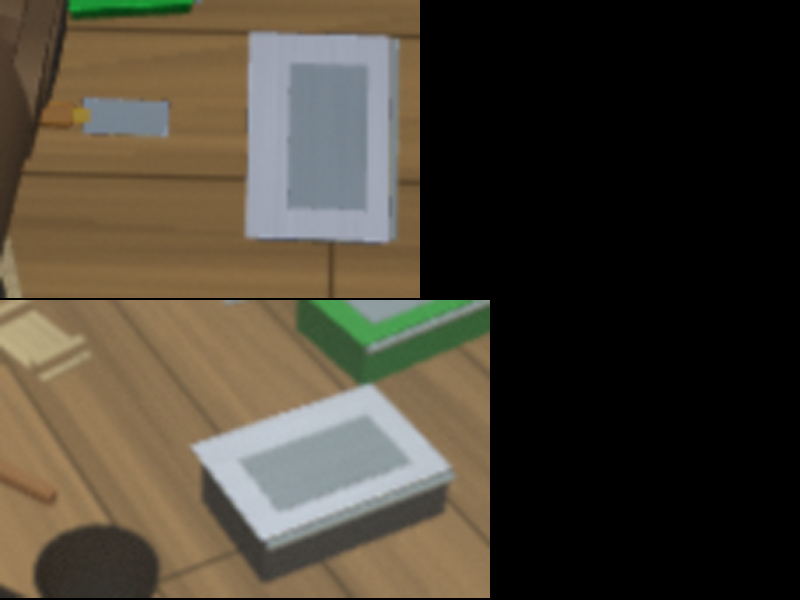

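The lid overhangs on the side facing the spatula (crop 192–205, 447–470). The hinge bar is on the far side (crop 270–450, 480–545), so the tin's front is world +y.

Run:
```python
from h import *
C=lambda u,v:(230+(u+.5)/3.5-.5,150+(v+.5)/3.5-.5)
S=lambda u,v:(200+(u+.5)/3.5-.5,190+(v-300+.5)/3.5-.5)
for k,(u,v,z) in {"TL":(249,32,.0535),"BL":(246,238,.0535),"TR":(391,36,.0535),"BR":(389,242,.0535),"tip1":(168,98,.129),"tip2":(167,136,.129)}.items(): print(k,at("top",C(u,v),z)[:2])
for k,(u,v,z) in {"TL":(370,384,.0535),"BL":(192,447,.0535),"TR":(453,475,.0535),"BR":(266,543,.0535)}.items(): print("side",k,at("side",S(u,v),z)[:2])
# triangulated lid corner TL/BL
for p,q in (((249,32),(370,384)),((246,238),(192,447))):
    o1,d1=ray("top",C(*p));o2,d2=ray("side",S(*q)); A=np.c_[d1,-d2]; x=np.linalg.lstsq(A,o2-o1,rcond=None)[0]; print((o1+d1*x[0]+o2+d2*x[1])/2, np.linalg.norm(o1+d1*x[0]-o2-d2*x[1]))
```

```text
TL [ 0.6715 -0.1958]
BL [ 0.4867 -0.1951]
TR [ 0.6708 -0.3228]
BR [ 0.4862 -0.3209]
tip1 [ 0.5975 -0.1203]
tip2 [ 0.565 -0.12 ]
side TL [ 0.6644 -0.1994]
side BL [ 0.4825 -0.1995]
side TR [ 0.6604 -0.3319]
side BR [ 0.4825 -0.3273]
[ 0.6702 -0.1952  0.0488] 0.004730968318027495
[ 0.486  -0.1951  0.0487] 0.0023619970583628252
```

move_arm(
  targets=[
    [1,[3,0,0],0],
    [1,[6,0,0],0],
    [1,[8.5,-1,0],0],
    [1,[9.1,-3,0],0],
    [1,[9.1,-5,0],0],
    [1,[9.1,-6,0],0],
    [1,[9.1,-7,0],0],
    [1,[9.1,-8,0],0],
    [1,[9.1,-8.6,0],0],
    [1,[9.1,-8.6,0],0],
  ],
)

```text
time_s: 5.3
tool_pos: [0.5776, -0.0669, 0.0437]
orientation: [-0.437, 1.57, -0.456]
wrist_force: [-0.1, 0.0, -1.1]
opening: 0.217
```

Run:
```python
from h import *
s=sensors.get_state(); print(s["time_s"],s["tool_pos"],s["opening"],Rt(s)[:,1:],s["wrist_force"])
t=optics.camera("top"); sd=optics.camera("side")
H=np.zeros((600,520,3),np.uint8)
b=cv2.resize(sd[190:275,190:330],None,fx=3.5,fy=3.5,interpolation=cv2.INTER_CUBIC)
a=cv2.resize(t[150:235,230:350],None,fx=3.5,fy=3.5,interpolation=cv2.INTER_CUBIC)
H[:a.shape[0],:a.shape[1]]=a; H[300:300+b.shape[0],:b.shape[1]]=b
cv2.imwrite("pics/c4.png",H)
```

```text
5.3 [ 0.5776 -0.0669  0.0437] 0.2168743451410697 [[ 0.0194  0.9998]
 [ 0.9998 -0.0194]
 [-0.0002  0.0004]] [-0.0553  0.0372 -1.0542]
```

View pics/c4.png

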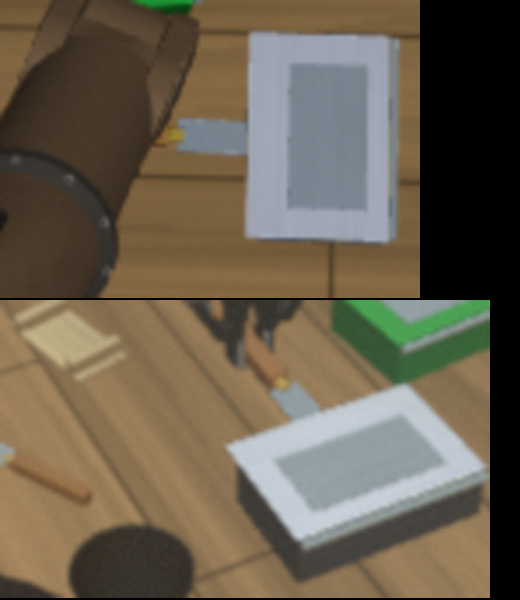

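Blade is under the lip: about 60 of its 72 mm show (crop 180–247, 137). Prising now.

move_arm(
  targets=[
    [1,[-0.6,0,0],0],
    [1,[-1.2,0,0],0],
    [1,[-2.0,-0.1,0],0],
    [1,[-3.2,-0.2,0],0],
    [1,[-4.2,-0.4,0],0],
    [1,[-5.1,-0.7,0],0],
    [1,[-6.1,-1.1,0],0],
    [1,[-7.0,-1.6,0],0],
    [1,[-7.8,-2.1,0],0],
    [1,[-8.6,-2.7,0],0],
  ],
)

```text
time_s: 6.4
tool_pos: [0.5771, -0.0936, 0.1301]
orientation: [0.144, 1.571, 0.126]
wrist_force: [1.0, 1.1, -1.1]
opening: 0.217
```

Run:
```python
from h import *
s=sensors.get_state(); print(s["time_s"],s["tool_pos"],s["opening"],Rt(s)[:,1:],s["wrist_force"])
t=optics.camera("top"); sd=optics.camera("side")
H=np.zeros((600,520,3),np.uint8)
b=cv2.resize(sd[170:255,190:330],None,fx=3.5,fy=3.5,interpolation=cv2.INTER_CUBIC)
a=cv2.resize(t[150:235,230:350],None,fx=3.5,fy=3.5,interpolation=cv2.INTER_CUBIC)
H[:a.shape[0],:a.shape[1]]=a; H[300:300+b.shape[0],:b.shape[1]]=b
cv2.imwrite("pics/c5.png",H)
```

```text
6.4 [ 0.5771 -0.0936  0.1301] 0.21722212495664298 [[ 0.0184  0.9998]
 [ 0.9998 -0.0184]
 [ 0.      0.0002]] [ 0.9611  1.0897 -1.0819]
```

View pics/c5.png

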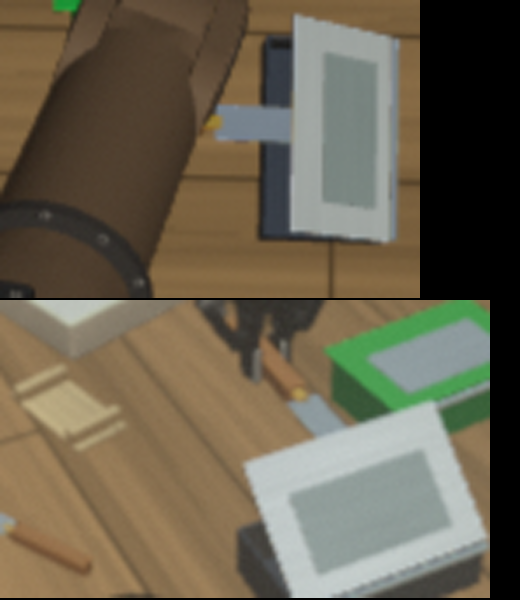

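The lid is up about 40° on the blade (lip edge at crop x≈293, blade to 292,125). Carrying on over the top.

move_arm(
  targets=[
    [1,[-0.8,-0.8,0],0],
    [1,[-1.5,-1.5,0],0],
    [1,[-2.1,-2.3,0],0],
    [1,[-2.6,-3.2,0],0],
    [1,[-2.6,-4.4,0],0],
    [1,[-2.6,-5.8,0],0],
    [1,[-2.6,-7.4,0],0],
    [1,[-2.6,-9.0,0],0],
    [1,[-2.6,-10.6,0],0],
    [1,[-2.6,-12.0,0],0],
  ],
)

```text
time_s: 7.5
tool_pos: [0.5745, -0.2152, 0.1553]
orientation: [-2.129, 1.57, -2.148]
wrist_force: [-1.1, 0.1, -0.0]
opening: 0.223
```

move_arm(
  targets=[
    [1,[0,-0.8,0],0],
    [1,[0,-0.8,0],0],
    [1,[0,-0.8,0],0],
    [1,[0,-0.8,0],0],
    [1,[0,-0.8,0],0],
    [1,[0,-0.4,0],0],
    [1,[0,0,0],0],
    [1,[0,0,0],0],
    [1,[0,0,0],0],
    [1,[0,0,0],0],
  ],
)

```text
time_s: 8.5
tool_pos: [0.5749, -0.2132, 0.1554]
orientation: [-0.858, 1.571, -0.876]
wrist_force: [-1.0, -0.1, -0.1]
opening: 0.211
```

Run:
```python
from h import *
s=sensors.get_state(); print(s["time_s"],s["tool_pos"],s["opening"],Rt(s)[:,1:],s["wrist_force"])
t=optics.camera("top"); sd=optics.camera("side")
H=np.zeros((600,560,3),np.uint8)
b=cv2.resize(sd[170:255,190:340],None,fx=3.5,fy=3.5,interpolation=cv2.INTER_CUBIC)
a=cv2.resize(t[150:235,230:390],None,fx=3.5,fy=3.5,interpolation=cv2.INTER_CUBIC)
H[:a.shape[0],:a.shape[1]]=a; H[300:300+b.shape[0],:b.shape[1]]=b
cv2.imwrite("pics/c6.png",H)
```

```text
8.5 [ 0.5749 -0.2132  0.1554] 0.21082919200134198 [[ 0.0184  0.9998]
 [ 0.9998 -0.0184]
 [-0.0001  0.0001]] [-1.035  -0.1398 -0.0668]
```

View pics/c6.png

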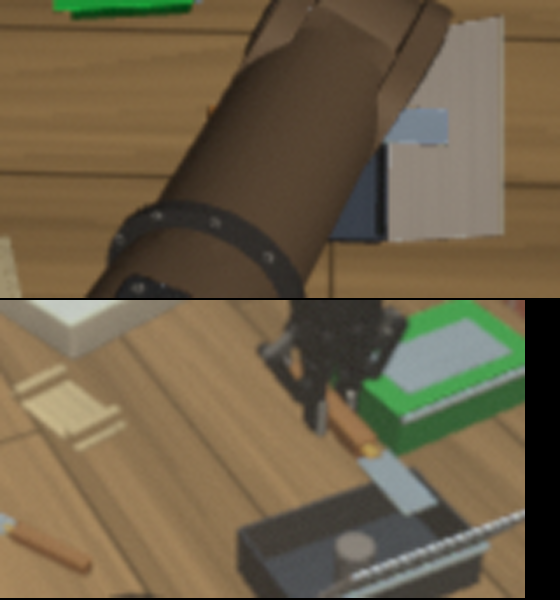

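Lid lies fully back (top crop x 385–505, past the hinge). The cap stands in the tin at side crop (355,545). Taking the spatula back to its rest.

move_arm(
  targets=[
    [1,[0,2,0],0],
    [1,[0,5,-1],-1],
    [1,[0,9,-3],-3],
    [1,[0,13,-5.5],-5],
    [1,[0,17,-8],-8],
    [1,[0,21,-10.5],-11],
    [1,[0,24.5,-12.5],-13],
    [1,[0,27,-13.7],-15],
    [1,[0,27.7,-14.1],-15],
    [1,[0,27.7,-14.1],-15],
  ],
)

```text
time_s: 9.6
tool_pos: [0.4389, 0.0672, 0.1556]
orientation: [0.692, 1.57, 0.937]
wrist_force: [-0.8, -0.4, -1.6]
opening: 0.22
```

Run:
```python
from h import *
s=sensors.get_state(); T=Rt(s);print(s["time_s"],s["tool_pos"],s["opening"],np.degrees(np.arctan2(T[1,2],T[0,2])))
print(T.T@(np.array([.4393,.0665,.0353])-s["tool_pos"])*100)
t=optics.camera("top"); 
g=lambda u,v:(230+(u+.5)/3.5-.5,150+(v+.5)/3.5-.5)
H=np.zeros((600,700,3),np.uint8)
sd=optics.camera("side")
a=cv2.resize(t[150:250,195:395],None,fx=3.5,fy=3.5,interpolation=cv2.INTER_CUBIC)
b=cv2.resize(sd[200:270,220:370],None,fx=3.5,fy=3.5,interpolation=cv2.INTER_CUBIC)
H[:350]=a; H[352:352+b.shape[0],:b.shape[1]]=b
cv2.imwrite("pics/c7.png",H)
```

```text
9.6 [0.4389 0.0672 0.1556] 0.21969378767711314 14.031604011210707
[12.027  -0.0808  0.0225]
```

View pics/c7.png

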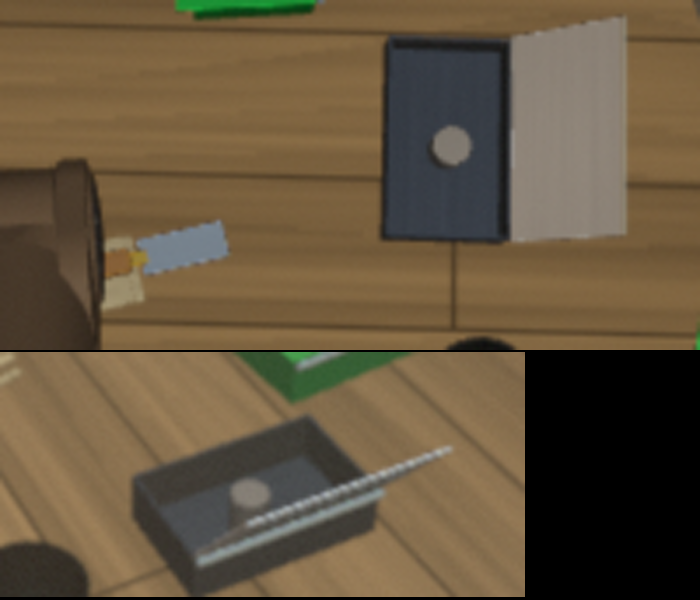

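Lid stays open with nothing touching it, and the cap top is at top crop (452,145). Lowering the spatula onto the rest.

move_arm(
  targets=[
    [1,[4,0,0],0],
    [1,[7.5,0,0],0],
    [1,[10,0,0],0],
    [1,[11.2,0,0],0],
    [1,[11.8,0,0],0],
    [1,[12,0,0],0],
    [1,[12,0,0],0],
    [4.5,[12,0,0],0],
    [4.5,[12,0,0],0],
    [4.5,[12,0,0],0],
  ],
)

```text
time_s: 10.7
tool_pos: [0.4394, 0.0665, 0.0358]
orientation: [0.079, 1.57, 0.322]
wrist_force: [-0.4, 0.1, 0.4]
opening: 0.527
```

Run:
```python
from h import *
C=lambda u,v:(195+(u+.5)/3.5-.5,150+(v+.5)/3.5-.5)
S=lambda u,v:(220+(u+.5)/3.5-.5,200+(v-352+.5)/3.5-.5)
print("cap top",at("top",C(452,145),.043),at("side",S(250,493),.043))
for p in ((384,37),(511,39),(508,242),(382,240)): print(at("top",C(*p),.05)[:2])
s=sensors.get_state();print(s["tool_pos"],s["opening"],s["time_s"],Rt(s))
```

```text
cap top [ 0.5726 -0.2698  0.043 ] [ 0.5673 -0.272   0.043 ]
[ 0.6679 -0.2074]
[ 0.6688 -0.3212]
[ 0.4864 -0.3185]
[ 0.4855 -0.2073]
[0.4394 0.0665 0.0358] 0.5270936306229822 10.7 [[ 0.001  -0.241   0.9705]
 [ 0.0003  0.9705  0.241 ]
 [-1.      0.0001  0.0011]]
```

move_arm(
  targets=[
    [4.5,[-2,0,0],0],
    [5.5,[-5.5,0,0],0],
    [6,[-9,-1,0.2],0],
    [6,[-12,-4,0.6],2],
    [6,[-14,-8.5,1.1],4],
    [6,[-14,-13,1.7],6],
    [6,[-14,-18,2.4],8],
    [6,[-14,-23,3.0],10],
    [6,[-14,-28,3.6],12],
    [6,[-14,-33,4.3],14],
  ],
)

```text
time_s: 11.7
tool_pos: [0.5601, -0.2437, 0.1756]
orientation: [0.615, 1.57, 0.613]
wrist_force: [1.5, 0.2, 0.1]
opening: 0.7
```

Run:
```python
from h import *; import pickle
s=sensors.get_state();print(s["tool_pos"],s["opening"],s["time_s"],Rt(s))
im=optics.camera("wrist"); cv2.imwrite("pics/w8.png",cv2.resize(im,(768,576),interpolation=cv2.INTER_CUBIC))
c=optics.get_calibration("wrist"); pickle.dump(c,open("c8.pkl","wb"))
print(proj("wrist",np.array([[.571,-.271,.043]]),c)*1.5)
```

```text
[ 0.5601 -0.2437  0.1756] 0.7002360503979363 11.7 [[ 0.0004  0.0019  1.    ]
 [ 0.0003  1.     -0.0019]
 [-1.      0.0003  0.0004]]
[[398.6793 313.4864]]
```

View pics/w8.png

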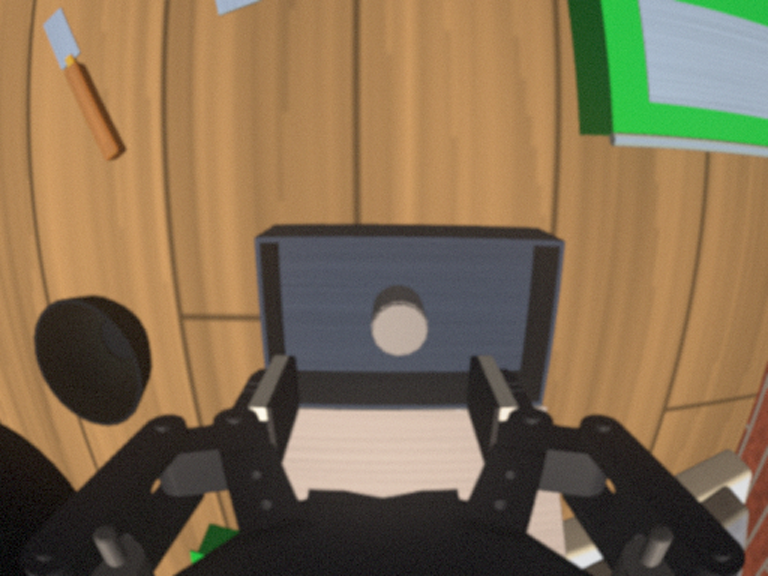

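Cap top disc is centred at (399,328), with the tin's floor around it. The arm was still moving, so I'll settle it over the cap and measure again by code.

move_arm(
  targets=[
    [6,[2,-1,0.6],0],
    [6,[3,-1.6,1],0],
    [6,[4,-1.6,1],0],
    [6,[4,-1.6,1],0],
    [6,[4,-1.6,1],0],
    [6,[4,-1.6,1],0],
    [6,[4,-1.6,1],0],
    [6,[4,-1.6,1],0],
    [6,[4,-1.6,1],0],
    [6,[4,-1.6,1],0],
  ],
)

```text
time_s: 12.75
tool_pos: [0.5696, -0.2579, 0.1355]
orientation: [0.075, 1.571, 0.074]
wrist_force: [0.4, -0.7, -0.2]
opening: 0.703
```

Run:
```python
from h import *; import pickle
s=sensors.get_state();print(s["tool_pos"],s["opening"],s["time_s"],Rt(s)[:,1:])
c=optics.get_calibration("wrist"); im=optics.camera("wrist"); cv2.imwrite("pics/w9.png",im)
p=proj("wrist",np.array([[.571,-.271,.043]]),c)[0]; print("pred",p)
g=cv2.cvtColor(im,cv2.COLOR_BGR2GRAY); m=(g>120).astype(np.uint8)
n,l,st,ce=cv2.connectedComponentsWithStats(m)
for i in range(1,n):
    if 300<st[i,4]<6000 and np.hypot(*(ce[i]-p))<90:
        print(st[i],ce[i]); q=at("wrist",ce[i],.043,c); print(q, Rt(s).T@(q-s["tool_pos"])*100)
        x,y,w,h=st[i,:4]; print("dia",np.linalg.norm(at("wrist",(x,y+h/2),.043,c)-at("wrist",(x+w,y+h/2),.043,c)))
```

```text
[ 0.5696 -0.2579  0.1355] 0.7026190131255403 12.75 [[ 0.001   1.    ]
 [ 1.     -0.001 ]
 [ 0.      0.0002]]
pred [256.8923 222.7003]
[ 233  201   45   42 1460] [255.4432 221.4651]
[ 0.5699 -0.27    0.043 ] [ 9.2529 -1.2052  0.0245]
dia 0.03428523926141862
[ 188  283  135   51 5755] [254.7183 305.9715]
[ 0.5692 -0.3512  0.043 ] [ 9.2527 -9.3228 -0.04  ]
dia 0.12198900705802676
```

move_arm(
  targets=[
    [6,[1.5,-1.2,0],0],
    [6,[4,-1.2,0],0],
    [6,[6.5,-1.2,0],0],
    [6,[8.8,-1.2,0],0],
    [6,[9.8,-1.2,0],0],
    [6,[9.8,-1.2,0],0],
    [2.5,[9.8,-1.2,0],0],
    [2.5,[9.8,-1.2,0],0],
    [2.5,[9.8,-1.2,0],0],
    [2.5,[9.8,-1.2,0],0],
  ],
  force=70,
)

```text
time_s: 13.8
tool_pos: [0.5704, -0.2705, 0.0387]
orientation: [-0.407, 1.568, -0.408]
wrist_force: [-0.8, -0.9, 5.8]
opening: 0.385
```

move_arm(
  targets=[
    [2.5,[0,0,0],0],
    [2.5,[0,0,0],0],
    [2.5,[0,0,0],0],
    [2.5,[-1,0,0],0],
    [2.5,[-3,0,0],0],
    [2.5,[-6,0,0],0],
    [2.5,[-9,0,0],0],
    [2.5,[-12,0,0],0],
    [2.5,[-14,0,0],0],
    [2.5,[-14,0,0],0],
  ],
)

```text
time_s: 14.8
tool_pos: [0.5711, -0.2708, 0.1813]
orientation: [-0.312, 1.565, -0.313]
wrist_force: [0.6, -0.1, -1.4]
opening: 0.381
```

Cap held (opening about 33 mm). Carrying it towards the stud, stopping 6 cm short so the wrist camera sees the stud.

move_arm(
  targets=[
    [2.5,[-1,3,0],0],
    [2.5,[-2,8,-1],0],
    [2.5,[-2,13,-2],0],
    [2.5,[-2,18,-3],0],
    [2.5,[-2,23,-4],0],
    [2.5,[-2,28,-5],0],
    [2.5,[-2,33,-5.9],0],
    [2.5,[-2,38,-5.9],0],
    [2.5,[-2,42,-5.9],0],
    [2.5,[-2,43.6,-5.9],0],
  ],
)

```text
time_s: 15.8
tool_pos: [0.5096, 0.1722, 0.1969]
orientation: [2.082, 1.569, 2.088]
wrist_force: [-0.1, -0.7, -0.3]
opening: 0.384
```

move_arm(
  targets=[
    [2.5,[0,0,0],0],
    [2.5,[0,0,0],0],
    [2.5,[0,0,0],0],
    [2.5,[0,0,0],0],
    [2.5,[0,0,0],0],
    [2.5,[0,0,0],0],
    [2.5,[0,0,0],0],
    [2.5,[0,0,0],0],
    [2.5,[0,0,0],0],
    [2.5,[0,0,0],0],
  ],
)

```text
time_s: 16.8
tool_pos: [0.511, 0.1662, 0.1974]
orientation: [1.292, 1.571, 1.291]
wrist_force: [-0.3, 0.1, -1.2]
opening: 0.382
```

Run:
```python
from h import *; import pickle
s=sensors.get_state();print(s["tool_pos"],s["opening"],s["time_s"],Rt(s),s["wrist_force"])
c=optics.get_calibration("wrist"); im=optics.camera("wrist"); pickle.dump(c,open("c10.pkl","wb")); cv2.imwrite("pics/w10raw.png",im)
cv2.imwrite("pics/w10.png",cv2.resize(im,(768,576),interpolation=cv2.INTER_CUBIC))
print(proj("wrist",np.array([[.512,.227,.054],[.512,.227,.084]]),c)*1.5)
```

```text
[0.511  0.1662 0.1974] 0.3821678552125886 16.8 [[ 0.      0.0009  1.    ]
 [ 0.0001  1.     -0.0009]
 [-1.      0.0001  0.    ]] [-0.2816  0.1406 -1.2371]
[[384.1941 180.7842]
 [384.403  183.6749]]
```

View pics/w10.png

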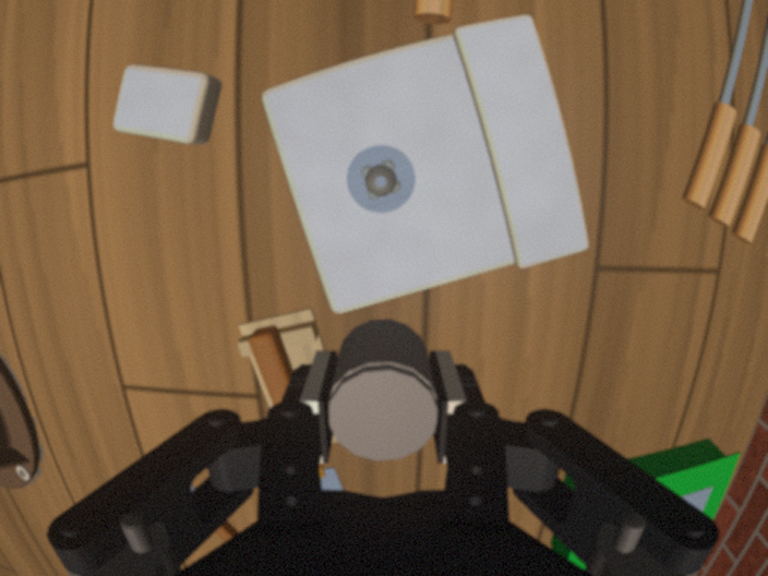

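Collar is centred at (381,179), diameter 68 px, seen nearly straight from above. The cap's top in the jaws is centred at (383,411), radius about 54 px. Computing the offset between them.

Run:
```python
from h import *; import pickle
c=pickle.load(open("c10.pkl","rb")); im=cv2.imread("pics/w10raw.png")
W=lambda u,v,z:at("wrist",((u+.5)/1.5-.5,(v+.5)/1.5-.5),z,c)
s=sensors.get_state(); T=Rt(s)
# collar by colour: bluish
hsv=cv2.cvtColor(im,cv2.COLOR_BGR2HSV); r=im.astype(int)
m=((r[...,0]-r[...,2])>18).astype(np.uint8); n,l,st,ce=cv2.connectedComponentsWithStats(m)
for i in range(1,n):
    if st[i,4]>300 and st[i,1]<170 and 200<ce[i][0]<300:
        mm=(l==i).astype(np.uint8); cn=max(cv2.findContours(mm,0,1)[0],key=cv2.contourArea)
        e=cv2.fitEllipse(cv2.convexHull(cn)); print(st[i],e); print("stud",at("wrist",e[0],.054,c))
P=W(381,179,.054); print("hand collar",P,"dia",np.linalg.norm(W(347,179,.054)-W(415,179,.054)), "tip",W(381,180,.083))
for zt in (.198,.2024,.206): print(zt,"cap top",W(383,411,zt),"dia",np.linalg.norm(W(329,411,zt)-W(437,411,zt)))
p=cv2.imread("pics/top0.png"); mt=((p.astype(int)[...,0]-p.astype(int)[...,2])>10).astype(np.uint8)
n,l,st,ce=cv2.connectedComponentsWithStats(mt)
for i in range(1,n):
    if np.hypot(*(ce[i]-[163,206]))<8: print("top",st[i],ce[i],at("top",ce[i],.054))
```

```text
[ 231   97   46   45 1023] ((253.53707885742188, 118.84822845458984), (43.982139587402344, 44.70432662963867), 86.8551254272461)
stud [0.5098 0.2285 0.054 ]
hand collar [0.51   0.2282 0.054 ] dia 0.03937234721779068 tip [0.5101 0.229  0.083 ]
0.198 cap top [0.511  0.1662 0.198 ] dia 0.03310021031871317
0.2024 cap top [0.511  0.169  0.2024] dia 0.031846612123393264
0.206 cap top [0.511  0.1713 0.206 ] dia 0.03082094087267691
top [156 200  14  13  96] [162.7604 205.9375] [0.5128 0.2293 0.054 ]
top [161 205   1   1   1] [161. 205.] [0.5156 0.2349 0.054 ]
```

move_arm(
  targets=[
    [2.5,[0,3,-0.1],0],
    [2.5,[0,5.5,-0.1],0],
    [2.5,[2,6.2,-0.1],0],
    [2.5,[4,6.2,-0.1],0],
    [2.5,[6,6.2,-0.1],0],
    [2.5,[6.7,6.2,-0.1],0],
    [2.5,[6.7,6.2,-0.1],0],
    [2.5,[6.7,6.2,-0.1],0],
    [2.5,[6.7,6.2,-0.1],0],
    [2.5,[6.7,6.2,-0.1],0],
  ],
)

```text
time_s: 17.85
tool_pos: [0.5106, 0.2283, 0.1313]
orientation: [0.616, 1.569, 0.615]
wrist_force: [0.0, -0.2, -0.1]
opening: 0.38
```

Run:
```python
from h import *
for _ in range(3):
    s=sensors.get_state();print(s["tool_pos"],s["opening"],s["time_s"],s["wrist_force"],s["wrist_torque"]); t=optics.camera("top")
```

```text
[0.5106 0.2283 0.1313] 0.380070796919901 17.85 [ 0.0385 -0.1511 -0.1036] [ 0.044  -0.0026 -0.0067]
[0.5105 0.2283 0.1311] 0.3817446051434311 17.9 [ 0.4696  0.0806 -0.6339] [ 0.0543 -0.0352  0.006 ]
[0.5103 0.2282 0.131 ] 0.38362044542603807 17.95 [ 0.8407 -0.2576 -0.5063] [ 0.0371  0.0017 -0.0043]
```

move_arm(
  targets=[
    [2.5,[0.4,0,0],0],
    [2.5,[0.8,0,0],0],
    [2.5,[1.1,0,0],0],
    [2.5,[1.4,0,0],0],
    [2.5,[1.7,0,0],0],
    [2.5,[2.0,0,0],0],
    [2.5,[2.2,0,0],0],
    [2.5,[2.4,0,0],0],
    [2.5,[2.6,0,0],0],
    [2.5,[2.6,0,0],0],
  ],
)

```text
time_s: 19.0
tool_pos: [0.51, 0.2281, 0.1042]
orientation: [-2.696, 1.571, -2.697]
wrist_force: [0.7, 0.3, -0.5]
opening: 0.383
```

Mouth is around the stud with no side force. Pressing on gently.

move_arm(
  targets=[
    [2.5,[0.1,0,0],0],
    [2.5,[0.2,0,0],0],
    [2.5,[0.3,0,0],0],
    [2.5,[0.4,0,0],0],
    [2.5,[0.5,0,0],0],
    [2.5,[0.6,0,0],0],
    [2.5,[0.7,0,0],0],
    [2.5,[0.7,0,0],0],
    [2.5,[0.7,0,0],0],
    [2.5,[0.7,0,0],0],
  ],
)

```text
time_s: 20.0
tool_pos: [0.5105, 0.2287, 0.098]
orientation: [0.885, 1.569, 0.884]
wrist_force: [-0.9, 0.9, 4.9]
opening: 0.384
```

Ball contact shows as 4.9 N upward at about 9 mm above home. Continuing in small steps.

move_arm(
  targets=[
    [2.5,[0.1,0,0],0],
    [2.5,[0.1,0,0],0],
    [2.5,[0.2,0,0],0],
    [2.5,[0.2,0,0],0],
    [2.5,[0.3,0,0],0],
    [2.5,[0.3,0,0],0],
    [2.5,[0.4,0,0],0],
    [2.5,[0.4,0,0],0],
    [2.5,[0.4,0,0],0],
    [2.5,[0.4,0,0],0],
  ],
)

```text
time_s: 21.0
tool_pos: [0.5097, 0.2281, 0.0929]
orientation: [-2.641, 1.57, -2.642]
wrist_force: [1.4, 3.0, -6.6]
opening: 0.378
```

It snapped through (force reversed to −6.6 N). Seating onto the collar.

move_arm(
  targets=[
    [2.5,[0.1,0,0],0],
    [2.5,[0.1,0,0],0],
    [2.5,[0.2,0,0],0],
    [2.5,[0.2,0,0],0],
    [2.5,[0.3,0,0],0],
    [2.5,[0.3,0,0],0],
    [2.5,[0.4,0,0],0],
    [2.5,[0.4,0,0],0],
    [2.5,[0.4,0,0],0],
    [2.5,[0.4,0,0],0],
  ],
)

```text
time_s: 22.0
tool_pos: [0.5103, 0.2278, 0.0897]
orientation: [-0.031, 1.57, -0.032]
wrist_force: [-1.7, -0.3, 3.7]
opening: 0.382
```

move_arm(
  targets=[
    [2.5,[0.05,0,0],0],
    [2.5,[0.1,0,0],0],
    [2.5,[0.1,0,0],0],
    [2.5,[0.1,0,0],0],
    [2.5,[0.1,0,0],0],
    [2.5,[0.1,0,0],0],
    [2.5,[0.1,0,0],0],
    [2.5,[0.1,0,0],0],
    [2.5,[0.1,0,0],0],
    [2.5,[0.1,0,0],0],
  ],
)

```text
time_s: 23.0
tool_pos: [0.5103, 0.2278, 0.0896]
orientation: [0.896, 1.57, 0.895]
wrist_force: [-5.7, -2.6, 17.4]
opening: 0.38
```

Run:
```python
from h import *
for _ in range(4):
    s=sensors.get_state();print(s["tool_pos"],s["opening"],s["time_s"],s["wrist_force"]); t=optics.camera("top")
```

```text
[0.5103 0.2278 0.0896] 0.37957459955279405 23.0 [-5.7179 -2.561  17.4215]
[0.5103 0.2278 0.0897] 0.38344221708682696 23.05 [-5.1403 -1.7846 18.0299]
[0.5103 0.2278 0.0896] 0.3870421216926136 23.1 [-5.7256 -0.6089 16.6072]
[0.5103 0.2278 0.0896] 0.379419317421435 23.15 [-5.8252 -1.7458 16.3594]
```

Hard stop at z = 0.0896 (0.089 predicted), stiffness about 14 N/mm. Easing to about 10 N.

move_arm(
  targets=[
    [2.5,[-0.04,0,-0.03],0],
    [2.5,[-0.04,0,-0.03],0],
    [2.5,[-0.04,0,-0.03],0],
    [2.5,[-0.04,0,-0.03],0],
    [2.5,[-0.04,0,-0.03],0],
    [2.5,[-0.04,0,-0.03],0],
    [2.5,[-0.04,0,-0.03],0],
    [2.5,[-0.04,0,-0.03],0],
    [2.5,[-0.04,0,-0.03],0],
    [2.5,[-0.04,0,-0.03],0],
  ],
)

```text
time_s: 24.2
tool_pos: [0.5103, 0.2278, 0.0897]
orientation: [0.371, 1.57, 0.37]
wrist_force: [-3.0, -1.1, 11.3]
opening: 0.38
```

Run:
```python
from h import *
for _ in range(4):
    s=sensors.get_state();print(s["tool_pos"],s["opening"],s["time_s"],s["wrist_force"]); t=optics.camera("top")
# bystander check: compare with first top picture
t0=cv2.imread("pics/top0.png")
for n,(x,y,w,h) in {"bowl":(312,243,40,40),"mallet":(42,168,92,38),"offcut":(130,240,28,32),"spatula blade":(236,212,26,22)}.items():
    d=np.abs(t.astype(int)-t0)[y:y+h,x:x+w].max(2); print(n,"changed px",(d>50).sum(),"of",d.size)
print("lid still open: px at lid area",t[190,360],"floor",t[175,320])
```

```text
[0.5103 0.2278 0.0897] 0.3798448671029807 24.2 [-3.0142 -1.0526 11.3182]
[0.5103 0.2278 0.0897] 0.3796058289909593 24.25 [-2.5726 -0.8666 10.1172]
[0.5103 0.2278 0.0897] 0.38150829735410136 24.3 [-2.3126 -1.2052 11.6152]
[0.5103 0.2278 0.0897] 0.381516298343546 24.35 [-2.8259 -1.0872 10.4995]
bowl changed px 0 of 1600
mallet changed px 281 of 3496
offcut changed px 683 of 896
spatula blade changed px 1 of 572
lid still open: px at lid area [124 138 148] floor [71 62 56]
```

The offcut and mallet regions may just be covered by the arm, so I'll check them with the side and wrist cameras.

Run:
```python
from h import *
s0=cv2.imread("pics/side0.png"); s=optics.camera("side"); t0=cv2.imread("pics/top0.png"); t=optics.camera("top")
for n,(x,y,w,h) in {"offcut":(154,163,24,18),"mallet head":(176,116,30,22),"mallet handle":(190,130,20,24)}.items():
    d=np.abs(s.astype(int)-s0)[y:y+h,x:x+w].max(2); print("side",n,(d>40).sum(),d.size)
x,y,w,h=42,168,92,38
d=(np.abs(t.astype(int)-t0).max(2)>50); q=np.argwhere(d[y:y+h,x:x+w]); print("mallet changed box",q.min(0)+[y,x],q.max(0)+[y,x], "offcut now mean",t[240:272,130:158].mean((0,1)))
# wrist: look for pale offcut near its first position
o=at("top",(143,256),.035); print(o)
c=optics.get_calibration("wrist"); w_=optics.camera("wrist")
g=(w_.min(2)>150).astype(np.uint8); n,l,st,ce=cv2.connectedComponentsWithStats(g)
print(proj("wrist",o[None],c)); 
for i in range(1,n):
    if st[i,4]>400: print(st[i],ce[i],at("wrist",ce[i],.035,c))
```

```text
side offcut 0 432
side mallet head 100 660
side mallet handle 292 480
mallet changed box [171 107] [205 133] offcut now mean [41.0558 54.0993 66.269 ]
[0.3579 0.2864 0.035 ]
[[ 38.1388 143.7357]]
[  344    65    96   219 13668] [397.2607 165.9678] [0.6009 0.2676 0.035 ]
[  135    86   236   194 25699] [263.4229 176.0281] [0.5153 0.2603 0.035 ]
[  12  110   63   68 2902] [ 44.2323 142.6085] [0.3641 0.2868 0.035 ]
[ 214  294   82   35 1379] [255.3988 314.0247] [0.5104 0.1571 0.035 ]
```

```bash
python3 -c "
from rig import ctrl,sensors
print(sensors.get_state()['wrist_force']); print(ctrl.job_done())"
```

```text
[-3.55059334 -1.99448554 11.892848  ]
the job is handed in; nothing more can be done
None
```

The job is done and handed in at about 24.5 s of the 61 s allowed. I prised the lid up with the blade and tipped it past vertical; it stays open. I laid the spatula back on its rest, then took the cap from the tin and pressed it onto the stud.

**Cap:** the balls met at about 5 N, and the snap showed as the force reversing to −6.6 N. It came to a hard stop with the tool at z = 0.0897 m, against 0.089 predicted for fully home. I finished with the cap still in the gripper and pushed down at about 10–12 N. A side force of about 3–4 N remained, which I did not remove.

**Rest of the scene:**
- **Bowl and spatula:** both look unchanged in the top view, with the spatula's blade back where it started.
- **Offcut:** the arm covers it in the top view, but it is unchanged in the side view.
- **Mallet:** the head is unchanged in the top view. The arm covers the handle end there, and the side view also differed around the mallet. I put that down to the arm, so I could not fully confirm it stayed put, though nothing was moved near it.

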